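# Unlock the seed cleaner's screen tray with a screwdriver and draw it out

### The job

The screen of the green bench seed cleaner is to be changed. Take the flat screwdriver out of the wooden tool block and with its blade turn the slotted selector on the deck a quarter turn clockwise to its stop, which unlocks the screen tray; then hook the blade into the hole of the tray's pull tab and draw the tray out to its stop. Put the screwdriver back in its hole in the block, standing upright with its collar down on the wood; keep the gripper off the selector and the tray, and do not disturb the drink can, the jar or the phone.

Things in the scene. Friction and masses are not known exactly. Their poses are not given: they have to be found in the camera images.
- cleaner: Bench seed cleaner, fixed: green housing 260 (x) x 200 (y) mm, flat deck 105 mm above the bench, steel feed hopper on the rear half of the deck (182 mm high, from about the origin rearwards), motor behind, seed spout on its +y side. Origin under the housing's middle on the bench; its -x axis points out of the front, where the tray comes out, z up.
- slot (a point): Middle of the slotted selector's top face: orange disc 36 mm across, face 113 mm above the bench, 75 mm in front of the cleaner's origin and 45 mm to its +y side. A slot runs right across it: 8.4 mm wide at the face, tapering over 3 mm to 3.6 mm, then straight; floor 8 mm below the face. The point turns with the disc: x along the slot, z up.
- selector (a joint): Turn of the selector in rad, clockwise seen from above: 0 = run (slot fore and aft, along the cleaner's x, at the green marks; a tooth below the deck locks the tray), pi/2 = change (slot across, at the orange marks; tray free). Hard stops at 0 and pi/2; it starts near 0, stays where it is left and takes about 0.07 Nm to turn.
- tab_hole (a point): Middle of the finger hole in the tray's pull tab, at the tab's top face, 44 mm above the bench; moves with the tray. With the tray in, it lies 164.5 mm in front of the cleaner's origin (34.5 mm before the housing's front face). Round hole, 24 mm across, through a level steel tab 4 mm thick, 52 mm wide, 55 mm long; free space below it down to the bench.
- tray (a joint): How far the screen tray is drawn out of the cleaner's front, in m: 0 = in, 0.075 = out against its stop. It slides along the cleaner's -x with about 2.5 N of friction and stays where it is left; locked while the selector is at run.
- driver_handle (a point): Flat screwdriver, 170 mm long, 0.13-0.21 kg, standing in the block, handle up, z up. This point is on its axis in the handle, 130 mm above the blade's edge, 45 mm above the underside of the collar that rests on the block. Red handle with flat sides, 32 (x) x 26 (y) mm, 95 to 170 mm above the blade's edge; its two broad sides are parallel to the blade's faces. Round collar 32 mm across below it.
- driver_tip (a point): Middle of the screwdriver blade's edge, on its axis, 130 mm below the handle point (inside the block at the start). Blade 14 mm wide along x, 2.5 mm thick along y, straight over its last 12 mm, then widening to a 10 mm round shaft; z points up to the handle.
- block: Wooden tool block, fixed, 100 (x) x 89 (y) x 95 mm high, origin under its middle. Four drill shanks stick up to 23 mm out of its top, 38 mm to the -x side of the hole.
- block_hole (a point): Mouth of the screwdriver's hole in the middle of the block's top face, 95 mm above the bench: 22 mm across, 90 mm deep, edge chamfered 2 mm.
- can_mid (a point): Blue drink can standing on the bench, 66 mm across, 120 mm high; point half-way up. Leave it alone.
- jar_mid (a point): Amber glass sample jar with steel lid standing on the bench, 72 mm across, 95 mm high; point half-way up. Leave it alone.
- phone_mid (a point): Black phone lying on the bench, 150 x 73 x 9 mm; point at its centre. Leave it alone.
Not all that is in view belongs to the job. Leave any purple look-alike of the part that bears driver_handle alone. Of the things that look like the block, the smaller one is meant.

How it is judged:
By the outcome, as a careful person would: the job done as asked, in the order asked, and still so for the second after the job is handed in, with the robot touching nothing.
It also fails if it takes over 64 s, if anything falls off the work surface, if the arm or the gripper's body presses on something with over 40 N, if the wrist force passes 120 N, or if a joint passes its speed limit or range.

### The arm

A 6-joint arm with a two-finger parallel gripper is mounted at the origin on the work surface. World frame = base frame: x ahead of the robot, y to its left, z up, the work surface at z = 0. Lengths are in mm, angles in rad, forces in N, time in s.
With the tool pointing down it reaches from about 400 to 825 mm from the base axis. Payload 7 kg.
Tool frame: the origin (TCP) lies on the centre line of the jaws, within the pads' length; the fingertips stand 19 mm ahead of it and the grasp point (between the pads) is the TCP; z points along the fingers, x is the direction in which the jaws open and shut, and the axes are right-handed (so a half turn about z gives the same grasp; the last joint's range is limited). The gripper opens to 88 mm and grips with 3 to 60 N. Pads are 19 mm wide; open, the fingers measure 130 mm over their backs; the gripper's body (78 mm by 193 mm) begins 47 mm behind the grasp point.
Start: joints at [-0.905, 0.359, 0.012, 0, -1.224, -0.288], TCP at [248.964, -627.385, 245.561] pointing down, gripper open.
Joint ranges: [-3.07, 3.07], [-1.43, 2.12], [-1.02, 1.25], [-3.03, 1.67], [-3.05, -0], [-3.03, 3.03]. Speed limits (rad/s): [2.39, 2.39, 3.01, 3.14, 3.14, 3.14].

### API

Orientations are given as a rotation vector (axis times angle).
In Python, from cell import robot gives the robot as it stands.
- The arm moves only by the shell command python3 -m creep 'ROWS'. ROWS is JSON, a list of rows, each a list of 3 entries, a list of its own where there are three numbers: the shift along the tool's x, y, z in m, then the turn about the tool's z in degrees, then the gripper's target within -1 to 1 (shut at 1, half-way at 0, fully open at -1). A call has 1 to 8 rows; each row shifts and turns the pose as measured when the row begins, along the tool's axes as they then stand; what a row does not reach is not made up. A row lasts 1/10 s, in which the tool goes at most 50 mm and 8.59 degrees, less where a joint would pass 70% of its speed; a pose out of reach is approached as far as the arm can. A call with a gripper value outside its range is refused whole. The fingers move at their own pace and stop on an object; the grip force is fixed at half the most. Time passes only in rows, so rows that do not move let the fingers close. It gives the time, the measured TCP pose, the force and the opening at its end, in the units of the state.
- robot.get_obs(): the state, without advancing time (a new reading comes with each control period).
- robot.capture(name): name is "side" or "top"; returns a dict with "frame" (400x640x3 uint8, red, green, blue), "K" (3x3 intrinsics, pixels), "R" (3x3) and "t" (3): a world point X has camera coordinates R X + t. Camera axes: x right, y down, z forward; pixel columns grow to the right and rows downward; lengths in mm; the calibration is good to about 2 mm. A picture is of the moment at which its call begins. There is no depth.
- robot.finish_job(): hands the job in, once; it reports no verdict.
Trained networks look in a picture, given as the dict that the camera call returned (one of the last four; its "shot" number tells which), for a name from the list of things; names that differ only in an ending like _2 or _b are one class to them, and where a whole thing is asked for, a point or a joint stands for the part that bears it (a point fixed in the world has none). Each returns a list of dicts, best first, with "score" (0 to 1); they miss things now and then, are a little off and sometimes report something else, mostly with a low value. They report only what shows in the picture. A call takes as long as a camera call. They do not tell look-alikes from the thing itself.
- robot.recognise(label, picture): "centre" ([row, column] in pixels, amid what is visible of it).
- robot.outline_of(label, picture): "region" (400x640 bool, what is visible of it) and "centre" ([row, column] in pixels, amid what is visible of it).
The state is a dict: "time_s": time; "joint_positions": joint angles; "joint_vel": joint speeds; "joint_torque": joint torques, N m; "ee_pos": TCP position; "ee_rot": TCP orientation; "contact_force": force on the tool from outside, world axes, zero at the start; "wrist_torque": the same for the moment, N m; "width": finger opening in mm.
Only numpy, scipy, OpenCV 4.12 (cv2) and the standard library are available. Lean on these libraries where they do the work, as an engineer would, in place of code of your own. Each camera call takes 0.05 s, during which the arm holds its last target. There are 200 camera calls.

## Working session

There is one attempt and no reset: what is moved stays moved. The work goes in short steps, Python scripts to look and compute and a shell command to move; the robot and the scene stay as the last step left them, time stands still between calls to the robot, and variables do not carry over. Pictures are saved under pics/ and viewed, about 8 in all and at most 12, crops included, and the job is handed in when it is done.

```bash
ls; mkdir -p pics
cat > h.py <<'E'
import numpy as np, cv2
from cell import robot
from scipy.spatial.transform import Rotation as Ro
def save(p,n,crop=None,s=1):
    f=p["frame"][:,:,::-1]
    if crop: r0,r1,c0,c1=crop; f=f[r0:r1,c0:c1]
    cv2.imwrite("pics/"+n,cv2.resize(f,None,fx=s,fy=s,interpolation=cv2.INTER_CUBIC))
def proj(p,X):
    c=np.array(p["R"])@np.array(X,float)+np.array(p["t"]).ravel(); q=np.array(p["K"])@c; return (q[:2]/q[2])[::-1]
def at_z(p,rc,z):
    R=np.array(p["R"]);t=np.array(p["t"]).ravel()
    d=R.T@np.linalg.inv(p["K"])@[rc[1],rc[0],1]; o=-R.T@t
    return o+d*(z-o[2])/d[2]
E
python3 - <<'E'
from h import *
a=robot.capture("side");b=robot.capture("top")
save(a,"s0.png",None,1.25);save(b,"t0.png",None,1.25)
for n,p in(("side",a),("top",b)):
    print(n,"cam",(-np.array(p["R"]).T@np.array(p["t"]).ravel()).round())
    for l in["cleaner","slot","tab_hole","driver_handle","block","block_hole","can_mid","jar_mid","phone_mid"]:
        print(l,[(np.round(d["centre"]),round(d["score"],2)) for d in robot.recognise(l,p)[:3]])
E
```

```text
pics
side cam [258. 829. 861.]
cleaner [(array([200., 244.]), 0.81), (array([214., 299.]), 0.48)]
slot [(array([197., 274.]), 0.56)]
tab_hole [(array([209., 301.]), 0.66), (array([197., 241.]), 0.52)]
driver_handle [(array([140., 336.]), 0.65), (array([137., 374.]), 0.54)]
block [(array([164., 368.]), 0.85), (array([175., 422.]), 0.72)]
block_hole [(array([173., 420.]), 0.98), (array([165., 370.]), 0.85)]
can_mid [(array([142., 309.]), 0.88)]
jar_mid [(array([199., 245.]), 0.65), (array([144., 309.]), 0.6), (array([303., 301.]), 0.58)]
phone_mid [(array([299., 225.]), 0.62)]
top cam [349.  12. 995.]
cleaner [(array([119., 306.]), 0.62)]
slot [(array([148., 297.]), 0.69)]
tab_hole [(array([183., 319.]), 0.64)]
driver_handle [(array([232., 456.]), 0.73), (array([186., 439.]), 0.63)]
block [(array([237., 435.]), 0.8), (array([311., 433.]), 0.56)]
block_hole [(array([311., 433.]), 0.84), (array([237., 441.]), 0.83)]
can_mid [(array([142., 442.]), 0.75)]
jar_mid [(array([226., 192.]), 0.85), (array([147., 296.]), 0.5)]
phone_mid [(array([159., 193.]), 0.66)]
```

View pics/s0.png

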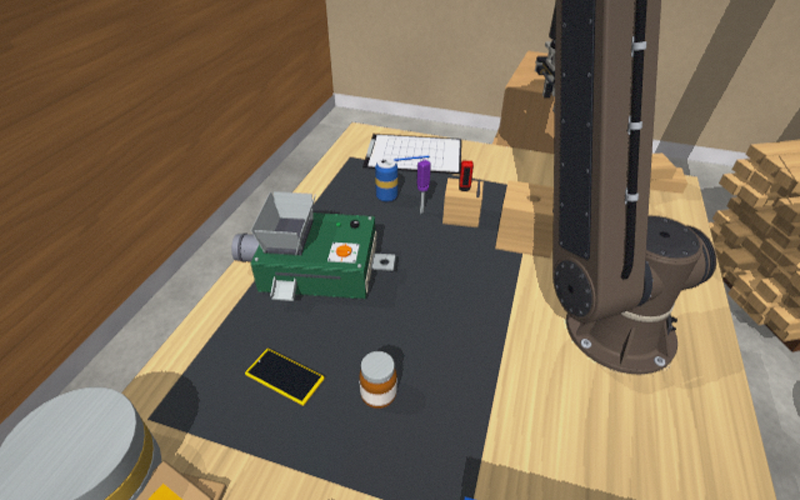

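View pics/t0.png

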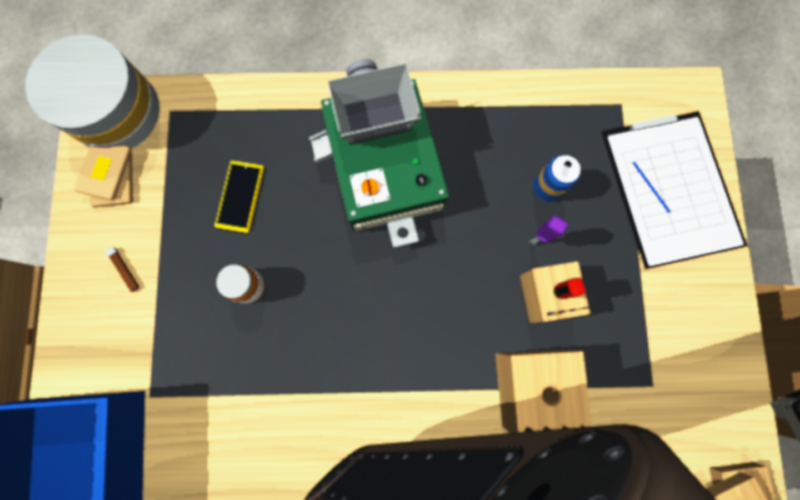

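The first two pictures show two tool blocks (800-px top view): a smaller one at (557,292) holding the red driver, and a larger empty one at (545,390). The smaller is the one meant. The red driver is at (570,288) and the purple look-alike stands at (549,232), so leave that one. The cleaner's selector is at (370,187) and the tab hole at (402,232). Next I'll confirm in one enlarged montage.

```bash
cat >> h.py <<'E'
def tri(obs):
    A=[];B=[]
    for p,rc in obs:
        P=np.array(p["K"])@np.c_[np.array(p["R"]),np.array(p["t"]).ravel()]
        for k,v in((0,rc[1]),(1,rc[0])): r=P[k]-v*P[2]; r=r/np.linalg.norm(r[:3]); A.append(r[:3]);B.append(-r[3])
    X=np.linalg.lstsq(np.array(A),np.array(B),rcond=None)[0]; return X,[np.round(proj(p,X)-rc,1) for p,rc in obs]
def yaw_fit(p,region,z):
    c,_=cv2.findContours(region.astype(np.uint8),0,2); c=max(c,key=cv2.contourArea)[:,0]
    w=np.array([at_z(p,(v,u),z)[:2] for u,v in c],np.float32)
    return cv2.minAreaRect(w)
E
python3 - <<'E'
from h import *
a=robot.capture("side");b=robot.capture("top")
print("tri handle",tri([(a,(137,374)),(b,(232,456))]))
print("slot",tri([(a,(197,274)),(b,(148,297))]), at_z(b,(148,297),113))
print("tab",tri([(a,(209,301)),(b,(183,319))]), at_z(b,(183,319),44),at_z(a,(209,301),44))
print("hole",at_z(a,(165,370),95),at_z(b,(237,441),95))
for l,z in(("driver_handle",140),("block",95),("slot",113),("tab_hole",44),("cleaner",105)):
    for n,p in(("s",a),("t",b)):
        for d in robot.outline_of(l,p)[:2]: print(l,n,round(d["score"],2),np.round(d["centre"]),d["region"].sum(),[np.round(v,1) for v in yaw_fit(p,d["region"],z)])
f=lambda p,r,c,w=45,h=35:cv2.resize(p["frame"][r-h:r+h,c-w:c+w,::-1],(396,296),interpolation=2)
cv2.imwrite("pics/m1.png",np.vstack([np.hstack([f(b,228,448),f(b,160,305)]),np.hstack([f(a,150,370),f(a,205,280)])]))
E
```

```text
tri handle (array([ 424.94178425, -302.48845571,  150.90886577]), [array([-0. , -0.2]), array([0.3, 0. ])])
slot (array([639.41944184,  51.4977203 , 117.54272844]), [array([0.1, 0.3]), array([-0.4, -0.1])]) [639.86930343  51.53635675 113.        ]
tab (array([ 5.73164304e+02, -1.52261690e-03,  4.31071670e+01]), [array([0.4, 1.5]), array([-1.9, -0.3])]) [568.03393764  -0.72896467  44.        ] [5.77915054e+02 5.66872996e-01 4.40000000e+01]
hole [ 414.7368327  -219.44888908   95.        ] [ 419.5149974  -286.57312318   95.        ]
driver_handle s 0.73 [137. 374.] 241 [array([ 428.4, -303.3]), array([ 34.9, 153.2]), np.float64(9.8)]
driver_handle s 0.73 [146. 333.] 219 [array([ 528.8, -223.2]), array([ 40.9, 153.6]), np.float64(53.9)]
driver_handle t 0.85 [177. 478.] 579 [array([ 540.2, -356.9]), array([ 33.6, 142.6]), np.float64(59.7)]
driver_handle t 0.56 [230. 456.] 322 [array([ 428.2, -302.8]), array([33. , 54.7]), np.float64(13.6)]
block s 0.68 [174. 422.] 2379 [array([ 249.5, -237. ]), array([133.1, 315.8]), np.float64(3.0)]
block s 0.56 [164. 369.] 939 [array([ 420.5, -247. ]), 
[... 290 characters left out ...]
[ 58. , 163.2]), np.float64(12.8)]
slot s 0.61 [199. 274.] 83 [array([637.9,  58.6]), array([28.8, 35.8]), np.float64(22.2)]
slot t 0.46 [148. 296.] 164 [array([636.2,  56.4]), array([33.9, 32.7]), np.float64(89.0)]
tab_hole s 0.63 [210. 298.] 345 [array([570.5, -15.1]), array([ 63.1, 193.8]), np.float64(13.4)]
tab_hole t 0.75 [180. 321.] 629 [array([567.6,  -7.2]), array([ 64.4, 181.6]), np.float64(12.9)]
cleaner s 0.61 [200. 243.] 7408 [array([732.1,  58.4]), array([339.9, 429.5]), np.float64(77.6)]
cleaner t 0.71 [119. 304.] 10325 [array([715. ,  47.2]), array([395.4, 236.2]), np.float64(13.1)]
cleaner t 0.27 [229. 455.] 312 [array([ 432.7, -316.1]), array([34.3, 57.9]), np.float64(10.0)]
```

View pics/m1.png

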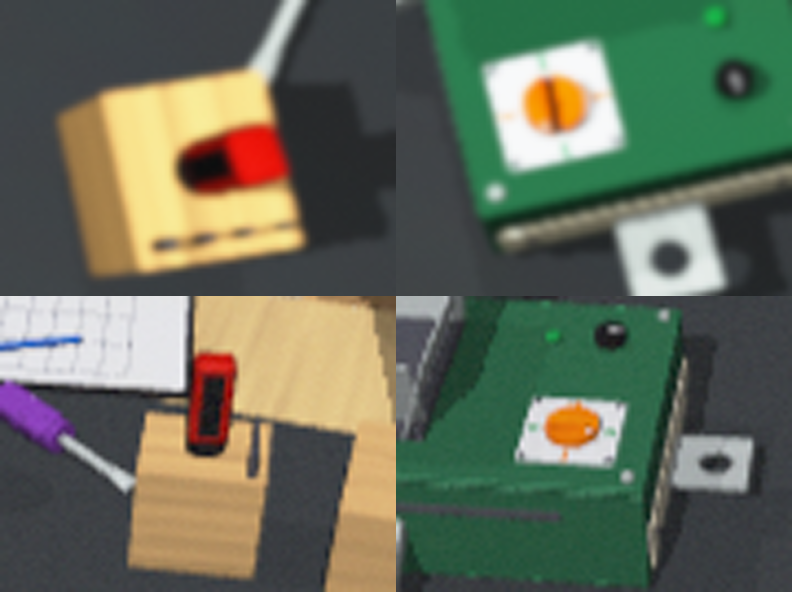

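```bash
python3 - <<'E'
from h import *
from scipy.optimize import least_squares
a=robot.capture("side");b=robot.capture("top")
def fit(obs,x0):
    def f(q):
        c,s=np.cos(q[2]),np.sin(q[2])
        return np.concatenate([proj(p,[q[0]+c*X[0]-s*X[1],q[1]+s*X[0]+c*X[1],X[2]])-rc for p,rc,X in obs])
    r=least_squares(f,x0,loss="soft_l1"); print(r.x[:2].round(1),np.degrees(r.x[2]).round(2),r.fun.reshape(-1,2).round(1).tolist()); return r.x
def tl(x,y,c0,r0): return (r0+(y+.5)/4.23-.5, c0+(x+.5)/4.4-.5)
T,S=(260,125),(235,170)
sl=(-75,45,113);tb=(-164.5,0,44)
q=fit([(b,tl(159,104,*T),sl),(b,tl(272,258,*T),tb),(a,tl(176,129,*S),sl),(a,tl(320,166,*S),tb),
 (b,tl(91,218,*T),(-130,100,105)),(b,(158.4,357.6),(-130,-100,105)),(a,tl(284,15,*S),(-130,-100,105)),(a,tl(249,192,*S),(-130,100,105))],[715,40,.2])
for X in(sl,tb): c,s=np.cos(q[2]),np.sin(q[2]); print(q[0]+c*X[0]-s*X[1],q[1]+s*X[0]+c*X[1])
T=(403,193);S=(325,115)
q=fit([(b,tl(105,92,*T),(50,44.5,95)),(b,tl(258,70,*T),(50,-44.5,95)),(b,tl(305,243,*T),(-50,-44.5,95)),(b,tl(138,270,*T),(-50,44.5,95)),
 (a,tl(147,412-296,*S),(50,44.5,95)),(a,tl(264,430-296,*S),(-50,44.5,95))],[420,-290,.15])
for z in(95,185,180): print(z,"block axis projects",proj(a,[*q[:2],z])," top",proj(b,[*q[:2],z]))
d=robot.outline_of("driver_handle",b)
for e in d:
  m=e["region"]; rr,cc=np.nonzero(m); print(e["centre"],e["score"],rr.min(),rr.max(),cc.min(),cc.max())
E
python3 -m creep '[[[0,0,0],0,-1]]'; python3 -c "
from h import *
print(Ro.from_rotvec(robot.get_obs()['ee_rot']).as_matrix().round(3))"
```

```text
[720.4  28.6] 12.71 [[-0.2, -0.6], [0.4, 0.3], [-0.7, -0.1], [-0.3, 0.1], [0.5, -2.0], [-0.9, 1.0], [-0.8, 0.7], [0.8, -0.4]]
637.3052352695051 55.98847367048451
559.9043777710101 -7.606787619156073
[ 430.2 -305.9] 7.87 [[0.3, -0.4], [-0.2, 1.0], [0.2, -0.2], [-0.2, 0.9], [13.8, -2.8], [12.7, 0.3]]
95 block axis projects [150.06486022 370.94672334]  top [232.3420275  448.76047273]
185 block axis projects [127.32445297 373.46863338]  top [228.25455884 463.20313185]
180 block axis projects [128.64227502 373.32248698]  top [228.50479954 462.31893155]
[177.7, 475.4] 0.69 156 213 461 489
[227.8, 454.7] 0.63 223 239 442 467
time_s: 1.85
ee_pos: [249.0, -627.4, 245.6]
ee_rot: [1.765, 2.599, -0.0]
contact_force: [0.1, -0.5, -0.1]
width: 87.8
[[-0.369  0.929  0.   ]
 [ 0.929  0.369 -0.   ]
 [-0.    -0.    -1.   ]]
```

Run:
```python
from h import *
a=robot.capture("side");b=robot.capture("top")
# red pixels bound the handle; fill by hull
def red(p,r0,r1,c0,c1):
    f=p["frame"].astype(int); m=(f[...,0]>90)&(f[...,0]>2*f[...,1])&(f[...,0]>2*f[...,2]); k=np.zeros(m.shape,bool); k[r0:r1,c0:c1]=1; m&=k
    pts=np.argwhere(m)[:,::-1].astype(np.int32); M=np.zeros(m.shape,np.uint8); cv2.fillConvexPoly(M,cv2.convexHull(pts),1); return M,m.sum()
def box(p,x,y,w,z0=105,z1=180):
    c,s=np.cos(w),np.sin(w); P=[]
    for i in(-16,16):
        for j in(-13,13):
            for z in(z0,z1): P.append(proj(p,[x+c*i-s*j,y+s*i+c*j,z])[::-1])
    M=np.zeros((400,640),np.uint8); h=cv2.convexHull(np.array(P,np.float32)); cv2.fillConvexPoly(M,np.round(h*16).astype(np.int32),1,shift=4); return M
(ma,na),(mb,nb)=red(a,110,165,350,395),red(b,205,255,425,480)
print(na,nb,ma.sum(),mb.sum())
res=[]
for x in range(422,441,2):
  for y in range(-314,-297,2):
    for w in range(-30,46,3):
      t=0
      for p,m in((a,ma),(b,mb)):
        M=box(p,x,y,np.radians(w)); t+=(M&m).sum()/(M|m).sum()
      res.append((t,x,y,w))
res.sort(reverse=True); print(res[:6])
bw={}
for r in res: bw.setdefault(r[3],round(r[0],2))
print(sorted(bw.items()))
```

```text
124 220 205 301
[(np.float64(1.561472579085509), 430, -308, 9), (np.float64(1.552263719958611), 430, -304, 12), (np.float64(1.5447429454967143), 428, -304, 9), (np.float64(1.5414929970640612), 430, -306, 12), (np.float64(1.5410774410774413), 430, -306, 15), (np.float64(1.5400651908189595), 430, -306, 9)]
[(-30, np.float64(1.35)), (-27, np.float64(1.35)), (-24, np.float64(1.37)), (-21, np.float64(1.36)), (-18, np.float64(1.37)), (-15, np.float64(1.39)), (-12, np.float64(1.4)), (-9, np.float64(1.42)), (-6, np.float64(1.44)), (-3, np.float64(1.45)), (0, np.float64(1.46)), (3, np.float64(1.5)), (6, np.float64(1.54)), (9, np.float64(1.56)), (12, np.float64(1.55)), (15, np.float64(1.54)), (18, np.float64(1.52)), (21, np.float64(1.49)), (24, np.float64(1.45)), (27, np.float64(1.43)), (30, np.float64(1.41)), (33, np.float64(1.4)), (36, np.float64(1.39)), (39, np.float64(1.38)), (42, np.float64(1.37)), (45, np.float64(1.37))]
```

The enlarged montage confirms it: the red driver stands in the smaller block at about (430,-306) with yaw about 10°. The purple one lies on the bench. The slot is at about (637,56), the tab hole at about (560,-8), and the cleaner's yaw is about 12.7°. I'll approach with the half-turned wrist, since the later clockwise quarter turn needs joint 6 range.

```bash
python3 -m creep '[[[0,0,0],-8.5,-1],[[0,0,0],-8.5,-1],[[0,0,0],-8.5,-1],[[0,0,0],-8.5,-1],[[0,0,0],-8.5,-1],[[0,0,0],-8.5,-1],[[0,0,0],-8.5,-1],[[0,0,0],-8.5,-1]]' >/dev/null
python3 -m creep '[[[0,0,0],-8.5,-1],[[0,0,0],-8.5,-1],[[0,0,0],-8.5,-1],[[0,0,0],-8.5,-1],[[0,0,0],-8.5,-1],[[0,0,0],-8.5,-1],[[0,0,0],-8.5,-1],[[0,0,0],-8.5,-1]]'
cat >> h.py <<'E'
def st():
    o=robot.get_obs(); M=Ro.from_rotvec(o["ee_rot"]).as_matrix()
    print("t",round(o["time_s"],2),"p",np.round(o["ee_pos"],1),"xang",round(np.degrees(np.arctan2(M[1,0],M[0,0])),1),"tilt",round(np.degrees(np.arccos(-M[2,2])),2),"j6",round(o["joint_positions"][5],2),"F",np.round(o["contact_force"],1),"M",np.round(o["wrist_torque"],2),"w",round(o["width"],1)); return o,M
def to(xyz,ang=None):
    o,M=st(); d=M.T@(np.array(xyz,float)-o["ee_pos"]); a=np.degrees(np.arctan2(M[1,0],M[0,0]))
    print("tool shift m",(d/1000).round(4), "" if ang is None else ("turn",round(-((ang-a+180)%360-180),1)))
E
python3 -c "
from h import *
to([430,-306,245],-80)"
```

```text
time_s: 3.55
ee_pos: [248.9, -627.4, 245.6]
ee_rot: [1.788, -2.583, 0.0]
contact_force: [0.4, -0.4, 0.1]
width: 87.3
t 3.55 p [ 248.9 -627.4  245.6] xang -110.6 tilt 0.01 j6 2.12 F [ 0.4 -0.4  0.1] M [-0.11  0.09 -0.01] w 87.3
tool shift m [-0.3646 -0.0561  0.0005] ('turn', np.float64(-30.6))
```

```bash
python3 -m creep '[[[0,0,0],-8.5,-1],[[0,0,0],-8.5,-1],[[0,0,0],-8.5,-1],[[0,0,0],-5,-1]]' >/dev/null
python3 -c "
from h import *
to([430,-306,245],-80)"
```

```text
t 3.95 p [ 248.9 -627.4  245.6] xang -79.5 tilt 0.01 j6 2.66 F [-0.3 -0.1 -0.4] M [-0.1   0.07 -0.01] w 87.6
tool shift m [-0.2832 -0.2365  0.0005] ('turn', np.float64(0.5))
```

```bash
python3 -m creep '[[[-0.035,-0.03,0],0,-1],[[-0.035,-0.03,0],0,-1],[[-0.035,-0.03,0],0,-1],[[-0.035,-0.03,0],0,-1],[[-0.035,-0.03,0],0,-1],[[-0.035,-0.03,0],0,-1],[[-0.035,-0.03,0],0,-1],[[-0.035,-0.025,0],0,-1]]' >/dev/null
python3 - <<'E'
from h import *
to([430,-306,138],-80)
a=robot.capture("side");b=robot.capture("top")
f=lambda p,r,c,w=45,h=35:cv2.resize(p["frame"][r-h:r+h,c-w:c+w,::-1],(396,296),interpolation=2)
cv2.imwrite("pics/m2.png",np.hstack([f(a,135,370),f(b,225,450)]))
E
```

```text
t 4.75 p [ 431.7 -302.7  244.2] xang -79.8 tilt 0.04 j6 1.99 F [ 0.1 -0.7  0.1] M [-0.11 -0.    0.04] w 87.6
tool shift m [0.0029 0.0023 0.1062] ('turn', np.float64(0.2))
```

View pics/m2.png

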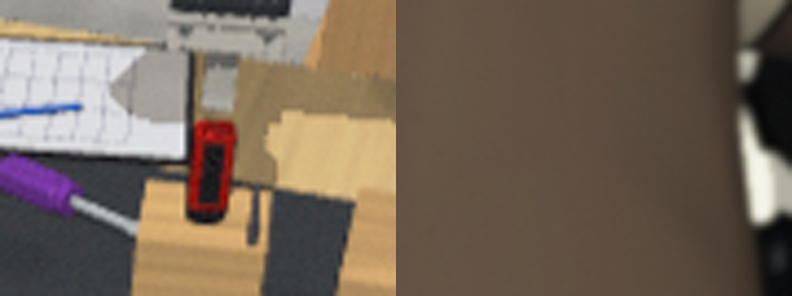

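Picture 4: in the side view the finger is at (218,85), directly above the handle at (213,165), so they are aligned. The arm hides the top view. Descending.

```bash
python3 -m creep '[[[0.003,0.002,0.03],0,-1],[[0,0,0.03],0,-1],[[0,0,0.03],0,-1],[[0,0,0.014],0,-1],[[0,0,0],0,0]]'
python3 -m creep '[[[0,0,0],0,0.3],[[0,0,0],0,0.5],[[0,0,0],0,1],[[0,0,0],0,1],[[0,0,0],0,1],[[0,0,0],0,1]]'
python3 -c "
from h import *
to([430,-306,240])"
```

```text
time_s: 5.35
ee_pos: [433.9, -303.5, 139.8]
ee_rot: [-2.418, 2.001, -0.011]
contact_force: [0.1, -0.1, -0.8]
width: 84.1
time_s: 5.95
ee_pos: [435.7, -305.0, 143.9]
ee_rot: [-2.417, 2.0, -0.02]
contact_force: [0.2, 0.1, 0.1]
width: 37.4
t 5.95 p [ 435.7 -305.   143.9] xang -79.2 tilt 0.76 j6 2.0 F [0.2 0.1 0.1] M [-0.09  0.19  0.05] w 37.4
tool shift m [ 0.0006  0.0047 -0.0961]
```

```bash
python3 -m creep '[[[0.001,0.005,0.004],0,0.3],[[0,0,0],0,0.3]]'
python3 -c "
from h import *
to([430,-306,140])"
```

```text
time_s: 6.15
ee_pos: [430.8, -306.8, 139.8]
ee_rot: [-2.417, 2.0, -0.021]
contact_force: [-0.3, -0.3, -0.0]
width: 31.1
t 6.15 p [ 430.8 -306.8  139.8] xang -79.2 tilt 0.8 j6 2.0 F [-0.3 -0.3 -0. ] M [0.1  0.22 0.04] w 31.1
tool shift m [-0.001   0.0007 -0.0002]
```

```bash
python3 -m creep '[[[0,0,0],0,1],[[0,0,0],0,1],[[0,0,0],0,1],[[0,0,0],0,1]]'
python3 -c "
from h import *
to([430,-306,240])"
```

```text
time_s: 6.55
ee_pos: [430.5, -306.7, 139.7]
ee_rot: [-2.416, 2.0, -0.02]
contact_force: [-0.9, 0.4, 0.5]
width: 26.0
t 6.55 p [ 430.5 -306.7  139.7] xang -79.2 tilt 0.76 j6 2.0 F [-0.9  0.4  0.5] M [0.3  0.23 0.01] w 26.0
tool shift m [-1.000e-04 -8.000e-04 -1.003e-01]
```

```bash
python3 -m creep '[[[0,0,-0.02],0,1],[[0,0,-0.02],0,1],[[0,0,-0.02],0,1],[[0,0,-0.02],0,1],[[0,0,-0.02],0,1],[[0,0,-0.02],0,1],[[0,0,-0.01],0,1],[[0,0,0],0,1]]'
python3 -c "
from h import *
to([637,56,270],-77.3)"
```

```text
time_s: 7.35
ee_pos: [427.1, -305.6, 270.8]
ee_rot: [-2.417, 2.003, -0.009]
contact_force: [0.9, -0.2, -1.8]
width: 26.2
t 7.35 p [ 427.1 -305.6  270.8] xang -79.3 tilt 0.36 j6 2.0 F [ 0.9 -0.2 -1.8] M [-0.08  0.15 -0.01] w 26.2
tool shift m [-0.3163 -0.2734  0.0015] ('turn', np.float64(-2.0))
```

```bash
python3 -m creep '[[[-0.0225,-0.0195,0],0,1],[[-0.0225,-0.0195,0],0,1],[[-0.0225,-0.0195,0],0,1],[[-0.0225,-0.0195,0],0,1],[[-0.0225,-0.0195,0],0,1],[[-0.0225,-0.0195,0],0,1],[[-0.0225,-0.0195,0],0,1],[[-0.0225,-0.0195,0],-2,1]]' >/dev/null
python3 -m creep '[[[-0.0225,-0.0195,0],0,1],[[-0.0225,-0.0195,0],0,1],[[-0.0225,-0.0195,0],0,1],[[-0.0225,-0.0195,0],0,1],[[-0.0225,-0.0195,0],0,1],[[-0.02,-0.0195,0],0,1],[[0,0,0],0,1]]' >/dev/null
python3 -c "
from h import *
to([637,56,262],-77.3)"
```

```text
t 8.85 p [631.9  70.  245.7] xang -77.6 tilt 1.32 j6 1.38 F [-0.6 -0.2 -2.5] M [-0.17  0.11 -0.01] w 25.9
tool shift m [ 0.0147 -0.0016 -0.0163] ('turn', np.float64(-0.3))
```

```bash
python3 -m creep '[[[0.0147,-0.0016,-0.015],0,1],[[0,0,0],0,1]]'
cat >> h.py <<'E'
def tip():
    o,M=st(); P=o["ee_pos"]+M@[0,0,130]; print("zaxis",M[:,2].round(4),"tip(nominal)",P.round(1)); return P
def look(name,ra,ca,rb,cb,s=8):
    a=robot.capture("side");b=robot.capture("top")
    f=lambda p,r,c,w=35,h=35:cv2.resize(p["frame"][r-h:r+h,c-w:c+w,::-1],(396,396),interpolation=2)
    cv2.imwrite("pics/"+name,np.hstack([f(a,ra,ca),f(b,rb,cb)])); return a,b
E
python3 -c "
from h import *
P=tip()
a,b=look('m3.png',195,275,150,297)
print(proj(a,P),proj(b,P),proj(a,[637,56,113]),proj(b,[637,56,113]))
for p in(a,b): print([(d['centre'],d['score']) for d in robot.recognise('driver_tip',p)[:2]],[(d['centre'],d['score']) for d in robot.recognise('slot',p)[:2]])
"
```

```text
time_s: 9.05
ee_pos: [636.1, 56.6, 256.7]
ee_rot: [2.435, -1.952, -0.032]
contact_force: [-0.0, -0.4, -1.7]
width: 25.9
t 9.05 p [636.1  56.6 256.7] xang -77.4 tilt 1.67 j6 1.4 F [-0.  -0.4 -1.7] M [-0.1  -0.01 -0.03] w 25.9
zaxis [-0.0289 -0.0032 -0.9996] tip(nominal) [632.3  56.2 126.8]
[196.20604999 275.77389563] [149.25687156 294.78451375] [199.44754052 274.61397104] [149.17127612 295.16459973]
[([141.1, 330.5], 0.61), ([173.5, 273.3], 0.49)] [([202.5, 271.6], 0.45)]
[([176.5, 476.8], 0.85), ([137.9, 292.1], 0.53)] [([139.7, 445.1], 0.72), ([150.3, 297.7], 0.49)]
```

View pics/m3.png

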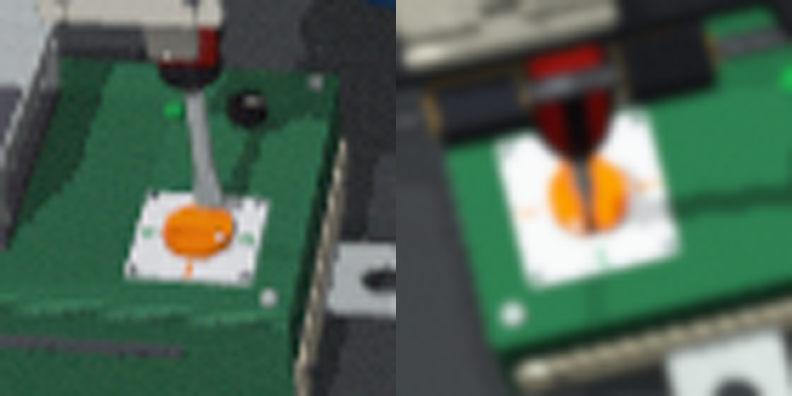

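Picture 5: the side crop shows the blade tip at full-frame (196.4,276.4), and my nominal tip projects to (196.2,275.8), so the driver is aligned in the jaws. The disc centre in the top view is at (149.4,295.5), which agrees with slot (637,56). The slot looks a few degrees clockwise already.

```bash
cat >> h.py <<'E'
def tipto(xyz,ang=None):
    P=tip(); o=robot.get_obs(); M=Ro.from_rotvec(o["ee_rot"]).as_matrix()
    print("tool shift m",(M.T@(np.array(xyz,float)-P)/1000).round(4))
E
python3 -m creep '[[[0.001,-0.0048,0.003],4,1],[[0,0,0.002],0,1],[[0,0,0],0,1]]'
python3 -c "
from h import *
tipto([637.3,56,112])"
```

```text
time_s: 9.65
ee_pos: [639.0, 57.4, 250.6]
ee_rot: [2.364, -2.035, -0.033]
contact_force: [-0.3, 0.4, -1.8]
width: 25.6
t 9.65 p [639.   57.4 250.6] xang -81.5 tilt 1.75 j6 1.34 F [-0.3  0.4 -1.8] M [-0.12  0.02  0.02] w 25.6
zaxis [-0.0304 -0.0024 -0.9995] tip(nominal) [635.   57.1 120.6]
tool shift m [ 0.0014 -0.0024  0.0086]
```

```bash
python3 -m creep '[[[0.0014,-0.0024,0.003],0,1],[[0,0,0.003],0,1],[[0,0,0.002],0,1],[[0,0,0],0,1]]' >/dev/null
python3 -c "
from h import *
tipto([637.3,56,109])"
```

```text
t 10.05 p [641.   56.2 241.9] xang -81.3 tilt 1.74 j6 1.34 F [-0.8 -0.1 -1.1] M [-0.1  -0.03  0.  ] w 26.1
zaxis [-0.0303 -0.0022 -0.9995] tip(nominal) [637.1  56.  112. ]
tool shift m [-0.     -0.0003  0.003 ]
```

```bash
python3 -m creep '[[[0,0,0.002],0,1],[[0,0,0.002],0,1],[[0,0,0],0,1]]' >/dev/null
python3 -c "
from h import *
tipto([637.3,56,106])
a,b=look('m4.png',195,275,150,297)"
```

```text
t 10.35 p [641.   56.5 237.8] xang -81.2 tilt 1.71 j6 1.34 F [-0.6  0.1 -2.2] M [ 0.04 -0.03  0.02] w 26.2
zaxis [-0.0298 -0.0018 -0.9996] tip(nominal) [637.1  56.3 107.9]
tool shift m [ 0.0003 -0.0002  0.0019]
```

View pics/m4.png

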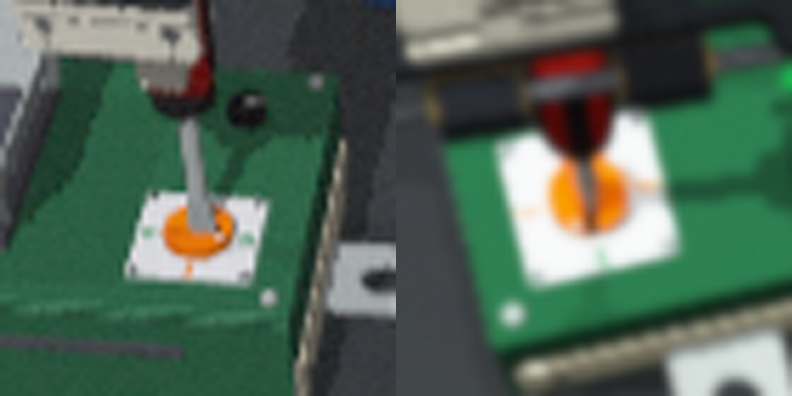

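Picture 6: the blade has entered the slot (side crop, about (205,228)) with no contact force. Now a little deeper, then start turning.

```bash
python3 -m creep '[[[0.0003,-0.0002,0.0012],0,1],[[0,0,0],5,1],[[0,0,0],5,1],[[0,0,0],5,1],[[0,0,0],5,1]]' >/dev/null
python3 -c "
from h import *
tipto([637.3,56,106.5])"
```

```text
t 10.95 p [641.2  56.7 236.8] xang -101.8 tilt 1.69 j6 0.98 F [-1.3  0.4 -2.2] M [0.29 0.22 0.07] w 26.4
zaxis [-0.0294 -0.001  -0.9996] tip(nominal) [637.4  56.6 106.9]
tool shift m [ 0.0006 -0.      0.0004]
```

```bash
python3 -m creep '[[[0,0,0],6,1],[[0,0,0],6,1],[[0,0,0],6,1],[[0,0,0],6,1],[[0,0,0],6,1],[[0,0,0],6,1]]' >/dev/null
python3 -c "
from h import *
tipto([637.3,56,106.5])"
```

```text
t 11.55 p [641.1  57.1 236.9] xang -139.3 tilt 1.68 j6 0.33 F [-0.3  0.2 -1.7] M [0.37 0.16 0.01] w 25.4
zaxis [-2.940e-02 -5.000e-04 -9.996e-01] tip(nominal) [637.3  57.  106.9]
tool shift m [ 0.0007 -0.0008  0.0004]
```

```bash
python3 -m creep '[[[0.0004,-0.0004,0],5,1],[[0,0,0],6,1],[[0,0,0],6,1],[[0,0,0],6,1],[[0,0,0],4,1],[[0,0,0],0,1]]' >/dev/null
python3 -c "
from h import *
tipto([637.3,56,106.5])
a,b=look('m5.png',195,275,150,297)"
```

```text
t 12.15 p [641.1  57.3 236.9] xang -167.5 tilt 1.66 j6 -0.16 F [-0.5  0.8 -0.8] M [0.25 0.11 0.09] w 25.6
zaxis [-2.890e-02  8.000e-04 -9.996e-01] tip(nominal) [637.4  57.4 106.9]
tool shift m [ 0.0004 -0.0014  0.0005]
```

View pics/m5.png

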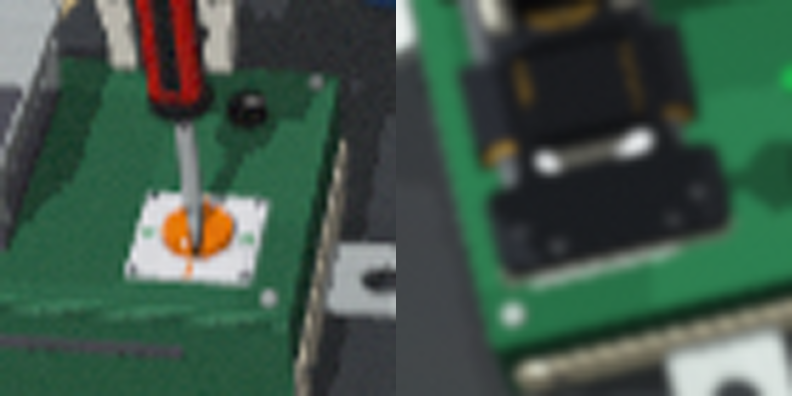

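Picture 7: the slot now points at the orange mark (side crop (195,245) to (189,270)). Pressing on to feel the stop.

```bash
for i in 1; do python3 -m creep '[[[0,0,0],3,1],[[0,0,0],3,1]]' >/dev/null; python3 -c "
from h import *
st()"; done;  python3 -m creep '[[[0,0,0],3,1],[[0,0,0],3,1]]' >/dev/null; python3 -c "
from h import *
tip()"
```

```text
t 12.45 p [641.2  57.3 236.9] xang -173.2 tilt 1.65 j6 -0.26 F [-0.3  1.  -1.9] M [ 0.31 -0.02  0.05] w 25.9
t 12.65 p [641.1  57.4 236.9] xang -179.2 tilt 1.66 j6 -0.37 F [-0.3  1.  -1.4] M [0.3  0.29 0.18] w 26.3
zaxis [-2.900e-02  9.000e-04 -9.996e-01] tip(nominal) [637.3  57.5 106.9]
```

```bash
python3 -m creep '[[[0,0,0],3,1],[[0,0,0],2,1]]' >/dev/null; python3 -c "
from h import *
tip()"
```

```text
t 12.85 p [641.   57.4 236.9] xang 175.8 tilt 1.67 j6 -0.45 F [-1.   1.  -0.6] M [0.39 0.21 0.28] w 25.6
zaxis [-2.920e-02  8.000e-04 -9.996e-01] tip(nominal) [637.2  57.5 107. ]
```

Torque has risen to 0.28 Nm with no further free turn, so it is at the stop. Backing off, lifting and going over the tab.

```bash
python3 -m creep '[[[0,0,0],-6,1],[[0,0,0],-4,1],[[0,0,-0.008],0,1],[[0,0,-0.01],0,1],[[0,0,-0.01],0,1],[[0,0,0],0,1]]' >/dev/null; python3 -c "
from h import *
tipto([560,-7.6,135])"
```

```text
t 13.45 p [642.5  57.  268.2] xang -173.7 tilt 1.59 j6 -0.27 F [-0.3  1.3 -1.7] M [ 0.02 -0.05  0.03] w 25.7
zaxis [-2.780e-02  2.000e-04 -9.996e-01] tip(nominal) [638.9  57.  138.2]
tool shift m [ 0.0853 -0.0556  0.0054]
```

```bash
python3 -m creep '[[[0.017,-0.011,0],0,1],[[0.017,-0.011,0],0,1],[[0.017,-0.011,0],0,1],[[0.017,-0.011,0],0,1],[[0.016,-0.01,0],0,1],[[0,0,0],0,1]]' >/dev/null; python3 -c "
from h import *
tipto([560,-7.6,60])"
```

```text
t 14.05 p [562.1  -7.6 271.5] xang -173.9 tilt 1.51 j6 -0.22 F [ 0.6  0.3 -1.8] M [ 0.04 -0.12  0.06] w 25.7
zaxis [-0.0262  0.0011 -0.9997] tip(nominal) [558.7  -7.5 141.6]
tool shift m [-0.0034 -0.0006  0.0815]
```

```bash
python3 -m creep '[[[-0.003,0,0.015],0,1],[[0,0,0.02],0,1],[[0,0,0.02],0,1],[[0,0,0.015],0,1],[[0,0,0.005],0,1],[[0,0,0],0,1]]' >/dev/null; python3 -c "
from h import *
tipto([560,-7.6,25]);P=tip()
a,b=look('m6.png',205,300,175,315)
print(proj(a,P),proj(b,P),proj(a,[560,-7.6,44]),proj(b,[560,-7.6,44]))"
```

```text
t 14.65 p [565.6  -6.4 196.9] xang -174.1 tilt 1.17 j6 -0.22 F [ 0.5  1.1 -1.5] M [-0.02  0.02 -0.02] w 25.2
zaxis [-0.0203  0.0026 -0.9998] tip(nominal) [563.   -6.1  67. ]
tool shift m [ 0.0023 -0.0014  0.042 ]
t 14.65 p [565.6  -6.4 196.9] xang -174.1 tilt 1.17 j6 -0.22 F [ 0.5  1.1 -1.5] M [-0.02  0.02 -0.02] w 25.2
zaxis [-0.0203  0.0026 -0.9998] tip(nominal) [563.   -6.1  67. ]
[203.06189804 306.19506939] [182.87299346 321.24941422] [208.52004813 307.39019238] [186.01003549 321.74835881]
```

View pics/m6.png

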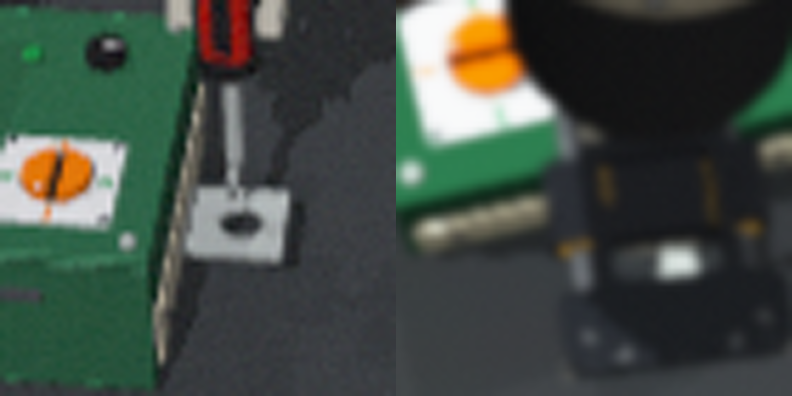

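Picture 8: the slot now lies across at the orange marks. The tip is at full-frame (203,306) and the tab hole at (209,307), both as predicted. Lowering into the hole.

```bash
python3 -m creep '[[[0.0025,-0.0014,0.006],0,1],[[0,0,0.006],0,1],[[0,0,0],0,1]]' >/dev/null; python3 -c "
from h import *
tipto([560,-7.6,28])"
```

```text
t 15.05 p [564.4  -7.8 187. ] xang -174.0 tilt 0.91 j6 -0.22 F [ 0.3 -0.1 -1.6] M [-0.02  0.07  0.05] w 26.2
zaxis [-0.0154  0.0038 -0.9999] tip(nominal) [562.4  -7.3  57. ]
tool shift m [ 0.002  -0.0002  0.029 ]
```

```bash
python3 -m creep '[[[0.002,0,0.006],0,1],[[0,0,0.006],0,1],[[0,0,0.005],0,1],[[0,0,0.005],0,1],[[0,0,0.004],0,1],[[0,0,0],0,1]]' >/dev/null; python3 -c "
from h import *
tipto([560,-7.6,26])"
```

```text
t 15.65 p [561.7  -8.  158.7] xang -174.0 tilt 0.91 j6 -0.22 F [ 0.1 -0.8 -1.1] M [ 0.06  0.1  -0.01] w 26.0
zaxis [-0.0154  0.0037 -0.9999] tip(nominal) [559.7  -7.5  28.7]
tool shift m [-0.0003 -0.0001  0.0027]
```

```bash
python3 -m creep '[[[0,0,0.002],0,1],[[0.01,-0.0012,0],0,1],[[0.01,-0.0012,0],0,1],[[0.01,-0.0012,0],0,1]]' >/dev/null; python3 -c "
from h import *
tip()"
python3 -m creep '[[[0.01,-0.0012,0],0,1],[[0.01,-0.0012,0],0,1],[[0.01,-0.0012,0],0,1]]' >/dev/null; python3 -c "
from h import *
P=tip();d=(P-[560,-7.6,0])[:2];print('along',-d@[.9755,.22],'lat',d@[-.22,.9755])"
```

```text
t 16.05 p [533.3 -14.5 157.4] xang -174.0 tilt 0.66 j6 -0.23 F [ 3.3 -0.5 -3.6] M [-0.04 -1.44 -0.05] w 25.8
zaxis [-0.0106  0.0044 -0.9999] tip(nominal) [532.  -13.9  27.4]
t 16.35 p [501.7 -21.7 158.6] xang -174.0 tilt 0.53 j6 -0.23 F [ 3.5  0.6 -4.3] M [-0.03 -1.42  0.01] w 25.9
zaxis [-0.0075  0.0052 -1.    ] tip(nominal) [500.7 -21.   28.6]
along 60.81050695175435 lat -0.04076372398008665
```

```bash
python3 -m creep '[[[0.009,-0.001,0.001],0,1],[[0.006,-0.0007,0],0,1],[[0.003,-0.0003,0],0,1],[[0.002,-0.0002,0],0,1]]' >/dev/null; python3 -c "
from h import *
P=tip();d=(P-[560,-7.6,0])[:2];print('along',-d@[.9755,.22],'lat',d@[-.22,.9755])"
```

```text
t 16.75 p [479.5 -26.7 158.8] xang -174.0 tilt 0.44 j6 -0.24 F [ 5.9  0.3 -5.8] M [ 0.06 -2.96 -0.07] w 26.1
zaxis [-0.0051  0.0057 -1.    ] tip(nominal) [478.9 -25.9  28.8]
along 83.15915542728956 lat -0.04502424525360027
```

```bash
python3 -m creep '[[[0.003,-0.0003,0],0,1],[[0.003,-0.0003,0],0,1]]' >/dev/null; python3 -c "
from h import *
P=tip();d=(P-[560,-7.6,0])[:2];print('along',-d@[.9755,.22],'lat',d@[-.22,.9755])"
```

```text
t 16.95 p [477.9 -26.7 159.8] xang -173.9 tilt 0.49 j6 -0.24 F [ 9.2 -0.6 -9.1] M [-0.27 -4.44 -0.08] w 26.0
zaxis [ 0.0038  0.0077 -1.    ] tip(nominal) [478.4 -25.7  29.8]
along 83.57983257294786 lat 0.30030454617967806
```

At the stop: force rises to 9 N with no travel, at 83.6 mm including about 8 mm of slack. Recentring the tip and lifting.

```bash
python3 -m creep '[[[-0.005,0.0006,0],0,1],[[-0.003,0.0003,0],0,1],[[0,0,0],0,1]]' >/dev/null; python3 -c "
from h import *
tipto([486.8,-24.1,60])"
```

```text
t 17.25 p [484.4 -25.2 158.9] xang -173.9 tilt 0.39 j6 -0.24 F [ 0.4 -0.2 -2.6] M [0.01 0.13 0.01] w 25.9
zaxis [-0.0012  0.0067 -1.    ] tip(nominal) [484.2 -24.3  28.9]
tool shift m [-0.0025  0.0001 -0.0311]
```

```bash
python3 -m creep '[[[-0.0015,0,-0.01],0,1],[[0,0,-0.01],0,1],[[0,0,-0.015],0,1],[[0,0,-0.025],0,1],[[0,0,-0.025],0,1],[[0,0,-0.02],0,1],[[0,0,0],0,1]]'; python3 -c "
from h import *
tip()"
python3 -m creep '[[[0,0,-0.005],-8.5,1],[[0,0,0],-8.5,1],[[0,0,0],-8.5,1],[[0,0,0],-8.5,1],[[0,0,0],-8.5,1],[[0,0,0],-8.5,1],[[0,0,0],-8.5,1],[[0,0,0],-8.5,1]]' >/dev/null
python3 -m creep '[[[0,0,0],-8.5,1],[[0,0,0],-8.5,1],[[0,0,0],-8.5,1],[[0,0,0],0,1]]' >/dev/null
python3 - <<'E'
from h import *
tipto([430,-306,140]); P=tip()
a=robot.capture("side");print("tab hole pred out",proj(a,[486.8,-24.1,44]),"tip",proj(a,P))
save(a,"s7.png",(120,250,220,420),4)
E
```

```text
time_s: 17.95
ee_pos: [484.1, -26.6, 271.4]
ee_rot: [0.165, -3.132, -0.009]
contact_force: [0.3, 0.4, -2.2]
width: 26.1
t 17.95 p [484.1 -26.6 271.4] xang -174.0 tilt 0.45 j6 -0.24 F [ 0.3  0.4 -2.2] M [-0.03 -0.03  0.01] w 26.1
zaxis [-0.0058  0.0052 -1.    ] tip(nominal) [483.3 -26.  141.4]
t 19.15 p [477.4 -27.4 272.7] xang -79.1 tilt 0.95 j6 1.42 F [-0.1 -0.4 -1.7] M [-0.16  0.07 -0.05] w 25.7
zaxis [-0.015   0.0069 -0.9999] tip(nominal) [475.5 -26.5 142.7]
tool shift m [0.266  0.0973 0.0014]
t 19.15 p [477.4 -27.4 272.7] xang -79.1 tilt 0.95 j6 1.42 F [-0.1 -0.4 -1.7] M [-0.16  0.07 -0.05] w 25.7
zaxis [-0.015   0.0069 -0.9999] tip(nominal) [475.5 -26.5 142.7]
tab hole pred out [210.09765898 331.76310791] tip [185.35048327 336.66041942]
```

View pics/s7.png

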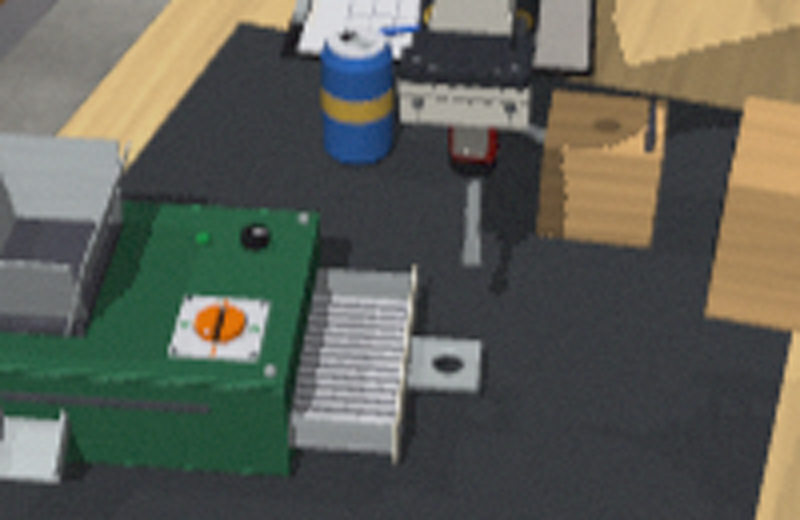

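Picture 9: the tray is out, with its hole at full-frame (211,332) against a predicted (210,332) for 75 mm. The selector is at the orange marks. The tip is at (185.5,338), about 1 px off nominal. Returning to the block.

```bash
python3 -m creep '[[[0.022,0.008,0],0,1],[[0.022,0.008,0],0,1],[[0.022,0.008,0],0,1],[[0.022,0.008,0],0,1],[[0.022,0.008,0],0,1],[[0.022,0.008,0],0,1],[[0.022,0.008,0],0,1],[[0.022,0.008,0],0,1]]' >/dev/null
python3 -m creep '[[[0.022,0.008,0],0,1],[[0.022,0.008,0],0,1],[[0.022,0.008,0],0,1],[[0.022,0.008,0],0,1],[[0,0,0],0,1]]' >/dev/null
python3 -c "
from h import *
tipto([430,-306,135])"
```

```text
t 20.5 p [ 419.1 -312.6  268.6] xang -83.1 tilt 1.25 j6 1.96 F [ 0.  -0.3 -2.2] M [-0.12  0.07  0.03] w 25.8
zaxis [-0.0198  0.009  -0.9998] tip(nominal) [ 416.6 -311.4  138.6]
tool shift m [-0.0037 -0.0141  0.0034]
```

```bash
python3 -m creep '[[[-0.002,-0.007,0.002],-2,1],[[-0.0017,-0.007,0.002],-2,1],[[0,0,0.01],0,1],[[0,0,0],0,1]]' >/dev/null
python3 -c "
from h import *
tipto([430,-306,120]);P=tip()
a,b=look('m8.png',150,370,232,448)
print(proj(a,P),proj(b,P),proj(a,[430,-306,95]))"
```

```text
t 20.9 p [ 433.3 -305.   252.4] xang -79.1 tilt 1.32 j6 2.01 F [-0.   0.6 -2.4] M [-0.11  0.1   0.04] w 25.8
zaxis [-0.0206  0.0102 -0.9997] tip(nominal) [ 430.6 -303.7  122.5]
tool shift m [0.0022 0.001  0.0024]
t 20.9 p [ 433.3 -305.   252.4] xang -79.1 tilt 1.32 j6 2.01 F [-0.   0.6 -2.4] M [-0.11  0.1   0.04] w 25.8
zaxis [-0.0206  0.0102 -0.9997] tip(nominal) [ 430.6 -303.7  122.5]
[143.6590992  371.43331896] [231.01736259 451.88932297] [150.06321138 371.00483445]
```

View pics/m8.png

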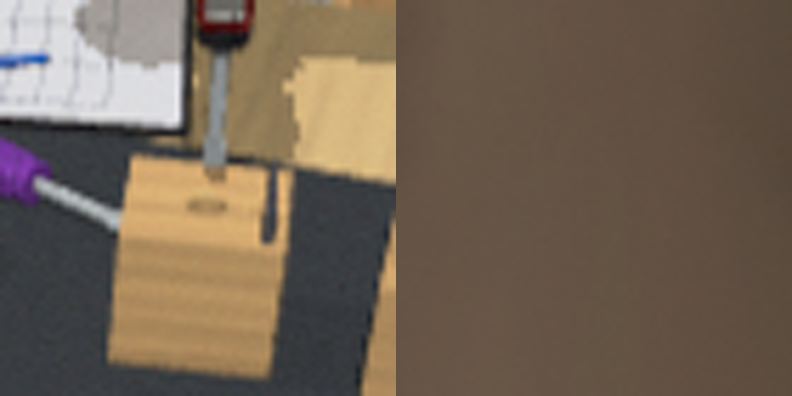

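Picture 10: the tip is at full-frame (144,372.3) and the hole at (151,371.1). The tip is within about 2 mm of being over the hole, so I aim the nominal tip at (431.5,-305).

```bash
python3 -m creep '[[[0.0015,-0.0006,0.008],0,1],[[0,0,0.006],0,1],[[0,0,0],0,1]]' >/dev/null
python3 -c "
from h import *
tipto([431.5,-305,88])"
```

```text
t 21.3 p [ 434.7 -306.6  239.1] xang -79.1 tilt 1.15 j6 2.01 F [ 0.5 -0.3 -1.6] M [-0.2   0.06 -0.03] w 25.7
zaxis [-0.0181  0.0086 -0.9998] tip(nominal) [ 432.4 -305.4  109.1]
tool shift m [-0.0003  0.0004  0.0212]
```

```bash
python3 -m creep '[[[0,0.0004,0.006],0,1],[[0,0,0.006],0,1],[[0,0,0.006],0,1],[[0,0,0.006],0,1],[[0,0,0],0,1]]' >/dev/null
python3 -c "
from h import *
tipto([431.5,-305,50])"
```

```text
t 21.8 p [ 433.4 -306.5  212.8] xang -79.1 tilt 1.17 j6 2.01 F [ 0.2  0.3 -2. ] M [-0.09  0.16 -0.02] w 26.1
zaxis [-0.0184  0.0088 -0.9998] tip(nominal) [ 431.  -305.4   82.8]
tool shift m [ 0.0001 -0.0011  0.0328]
```

Inside the hole by 12 mm with no force. Continuing.

```bash
python3 -m creep '[[[0,-0.0008,0.01],0,1],[[0,-0.0003,0.01],0,1],[[0,0,0.01],0,1],[[0,0,0.01],0,1],[[0,0,0.01],0,1],[[0,0,0],0,1]]' >/dev/null
python3 -c "
from h import *
tipto([431.5,-305,10])"
```

```text
t 22.4 p [ 433.2 -305.7  157.7] xang -79.1 tilt 1.23 j6 2.01 F [-0.2 -0.1 -1.4] M [-0.13  0.15 -0.02] w 25.8
zaxis [-0.0194  0.0092 -0.9998] tip(nominal) [ 430.7 -304.5   27.7]
tool shift m [ 0.0008 -0.001   0.0177]
```

```bash
python3 -m creep '[[[0.0005,-0.0007,0.006],0,1],[[0,0,0.005],0,1],[[0,0,0.003],0,1],[[0,0,0],0,1]]' >/dev/null
python3 -c "
from h import *
tip()"
python3 -m creep '[[[0,0,0.0015],0,1],[[0,0,0.0015],0,1],[[0,0,0],0,1]]' >/dev/null
python3 -c "
from h import *
tip()"
```

```text
t 22.8 p [ 434.2 -306.2  142.7] xang -79.1 tilt 1.2 j6 2.01 F [-0.3 -0.  -1.4] M [-0.11  0.12 -0.04] w 25.6
zaxis [-0.019   0.0087 -0.9998] tip(nominal) [ 431.8 -305.1   12.7]
t 23.1 p [ 434.6 -306.4  140.2] xang -79.1 tilt 1.12 j6 2.01 F [-0.5  0.4 -1.9] M [-0.12  0.08 -0.05] w 26.1
zaxis [-0.0177  0.0082 -0.9998] tip(nominal) [ 432.3 -305.3   10.2]
```

```bash
python3 -m creep '[[[0,0.001,0.001],0,1],[[0,0,0.001],0,1],[[0,0,0],0,1]]' >/dev/null
python3 -c "
from h import *
tip()"
python3 -m creep '[[[0,0,0.001],0,1],[[0,0,0.001],0,1]]' >/dev/null
python3 -c "
from h import *
tip()"
```

```text
t 23.4 p [ 434.6 -306.5  140.3] xang -79.1 tilt 0.95 j6 2.01 F [ 0.2 -0.9 -1.8] M [-0.15  0.08  0.01] w 25.8
zaxis [-0.0148  0.0074 -0.9999] tip(nominal) [ 432.7 -305.5   10.3]
t 23.6 p [ 434.7 -306.6  139.8] xang -79.0 tilt 0.88 j6 2.01 F [-4.2  5.4 14.4] M [2.15 1.67 0.04] w 25.8
zaxis [-0.0139  0.0067 -0.9999] tip(nominal) [ 432.9 -305.7    9.8]
```

Collar seated (about 16 N). Release.

```bash
python3 -m creep '[[[0,0,-0.0004],0,0.3],[[0,0,0],0,0.2],[[0,0,0],0,0],[[0,0,0],0,-0.3],[[0,0,0],0,-1],[[0,0,0],0,-1],[[0,0,0],0,-1]]' >/dev/null
python3 -c "
from h import *
st()"
```

```text
t 24.3 p [ 435.1 -307.1  140.3] xang -79.0 tilt 0.81 j6 2.01 F [-0.5  0.4 -0.3] M [-0.14  0.14  0.  ] w 69.6
```

```bash
python3 -m creep '[[[0,0,0],0,-1],[[0,0,0],0,-1],[[0,0,-0.015],0,-1],[[0,0,-0.03],0,-1],[[0,0,-0.03],0,-1],[[0,0,-0.03],0,-1],[[0,0,-0.03],0,-1],[[0,0,0],0,-1]]' >/dev/null
python3 -m creep '[[[0.03,0,0],0,-1],[[0.03,0,0],0,-1],[[0.03,0,0],0,-1],[[0.03,0,0],0,-1],[[0.03,0,0],0,-1],[[0.03,0,0],0,-1],[[0.02,0,0],0,-1],[[0,0,0],0,-1]]'
python3 - <<'E'
from h import *
a=robot.capture("side");b=robot.capture("top")
f=cv2.resize(a["frame"][110:260,190:430,::-1],(640,400),interpolation=2); g=cv2.resize(b["frame"][100:280,250:500,::-1],(556,400),interpolation=2)
cv2.imwrite("pics/end.png",cv2.resize(np.hstack([f,g]),(800,267)))
h=cv2.resize(a["frame"][110:190,340:400,::-1],(240,320),interpolation=2)
k=cv2.resize(b["frame"][200:264,412:492,::-1],(400,320),interpolation=2)
o=np.zeros((267+320,800,3),np.uint8);o[:267]=cv2.imread("pics/end.png");o[267:,:240]=h;o[267:,250:650]=k
cv2.imwrite("pics/end.png",o)
print("axis",[proj(a,[430,-306,z]).round(1) for z in(95,180)],[proj(b,[430,-306,z]).round(1) for z in(95,180)])
for p in(a,b): 
  for l in("can_mid","jar_mid","phone_mid"): print(l,[(np.round(d["centre"]),round(d["score"],2)) for d in robot.recognise(l,p)[:2]])
E
```

```text
time_s: 25.9
ee_pos: [475.4, -510.5, 274.8]
ee_rot: [2.424, -1.994, -0.027]
contact_force: [-0.2, 0.5, -0.4]
width: 88.0
axis [array([150.1, 371. ]), array([128.6, 373.4])] [array([232.4, 448.8]), array([228.6, 462.4])]
can_mid [(array([141., 312.]), 0.86)]
jar_mid [(array([304., 304.]), 0.88)]
phone_mid [(array([298., 225.]), 0.9), (array([203., 273.]), 0.48)]
can_mid [(array([144., 446.]), 0.92)]
jar_mid [(array([227., 193.]), 0.78)]
phone_mid [(array([160., 191.]), 0.67)]
```

View pics/end.png

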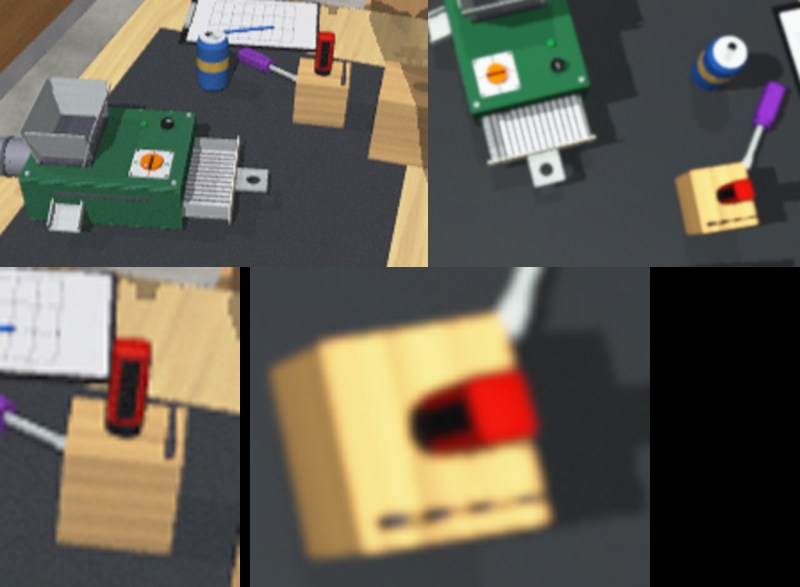

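Picture 11: the driver stands upright in the block, with its handle top at full-frame side (129,373), as at the start. The tray is out, the selector lies across, and the can, jar and phone have not moved. Handing in.

```bash
python3 -c "
from cell import robot
print(robot.finish_job())"
```

```text
the job is handed in; nothing more can be done
None
```

The job is done and handed in at about 26 s of the 64 s allowed; the hand-in gives no verdict.

- **Selector:** I turned it clockwise with the screwdriver blade until the torque rose to about 0.28 Nm at the stop. The pictures afterwards show the slot across, at the orange marks.
- **Tray:** I hooked the blade into the tab hole and drew the tray until the force rose to 9 N with no further travel. The tab hole appears where a 75 mm draw would put it, to within about 1 px (about 3 mm).
- **Screwdriver:** It is back in its hole in the smaller block. The collar met the wood with about 16 N before I released it. In the last picture it stands upright, as it did at the start.
- **Other things:** The can, jar and phone are found where they were at the start, within a few pixels of detector scatter. The gripper is open and clear of everything.

**What disagreed:** The tool picked up a tilt of up to 1.8° from the moves, which the rows could not correct. After the tray pull, the blade tip sat about 1 px (2–4 mm) off where I calculated it, which I allowed for when putting it back. Neither caused any unwanted contact that I saw in the force readings.

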